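Pack the gift caddy and draw out its telescopic handle

ROBOT

A 6-joint arm with a two-finger parallel gripper is mounted at the origin on the work surface. World frame = base frame: x ahead of the robot, y to its left, z up, the work surface at z = 0. Lengths are in m, angles in rad, forces in N, time in s.
With the tool pointing down it reaches from about 0.35 to 0.85 m from the base axis. Payload 8.1 kg.
Tool frame: the origin (TCP) lies at the very end of the fingers, on their centre line; the grasp point (between the pads) lies 19 mm behind it (robot.grip_depth is the distance from the TCP to the grasp point, in m); z points along the fingers, y is the line along which they close (so a half turn about z gives the same grasp; the last joint's range is limited). The gripper opens to 93 mm and grips with 3 to 60 N. Pads are 15 mm wide; open, the fingers measure 128 mm over their backs; the gripper's body (75 mm by 188 mm) begins 65 mm behind the grasp point.
Start: joints at [-1.268, 0.13, 1.488, -0, 1.523, -0.085], TCP at [0.227, -0.555, 0.219] pointing down, gripper open.
Joint ranges: [-2.96, 2.96], [-0.89, 2.26], [0.02, 2.5], [-1.34, 4.48], [0, 2.73], [-2.66, 2.66]. Speed limits (rad/s): [2.39, 2.39, 2.79, 3.14, 3.14, 3.14].

INTERFACE

Orientations are given as a rotation vector (axis times angle).
In Python, from plant import robot gives the robot as it stands. The module is installed in compiled form; this text tells all that it offers.
- The arm moves only by the shell command python3 -m jog 'ROWS' [FORCE]. ROWS is JSON, a list that holds one entry, the list of rows, each a list of 7 numbers: the turn, a rotation vector about the tool's x, y, z in degrees, then the shift along the tool's x, y, z in cm, then the finger opening in cm, from 0 to 9.3. A call has 1 to 5 rows; each row shifts and turns the commanded pose from where the row before left it, along the tool's axes as they then stand; what a row does not reach is not made up. A row lasts 1/12 s, in which the tool goes at most 41.7 mm and 7.16 degrees, less where a joint would pass 70% of its speed; a pose out of reach is approached as far as the arm can. A call is refused whole if a number of a shift passes 4.17 or a number of a turn 7.16, either way. A call with a gripper value outside its range is refused whole. The fingers move at their own pace and stop on an object; FORCE is the grip in N (left out, the last holds). Time passes only in rows, so rows that do not move let the fingers close. It gives the time, the measured TCP pose, the force and the opening at its end, in the units of the state.
- robot.read_state(): the state, without advancing time (a new reading comes with each control period).
- robot.read_camera(name): name is "scene" or "side" or "wrist"; returns a dict with "img" (384x512x3 uint8, red, green, blue), "fx", "fy", "cx", "cy" (pixels), "extrinsics" (4x4, takes a point from camera to world coordinates). Camera axes: x right, y up, looking along -z (the intrinsics and any distortion apply to the point x, -y, -z); pixel columns grow to the right and rows downward; lengths in m; the calibration is good to about 2 mm. The wrist camera is an equidistant fisheye: a pixel r from the principal point sees the ray r / f radians off the axis. A picture is of the moment at which its call begins. There is no depth.
- robot.close_job(): hands the job in, once; it reports no verdict.
Trained networks look in a picture, given as the dict that the camera call returned (one of the last four; its "shot" number tells which), for a name from the list of things; names that differ only in an ending like _2 or _b are one class to them, and where a whole thing is asked for, a point or a joint stands for the part that bears it (a point fixed in the world has none). Each returns a list of dicts, best first, with "confidence" (0 to 1); they miss things now and then, are a little off and sometimes report something else, mostly with a low value. They report only what shows in the picture. A call takes as long as a camera call.
- robot.masks_of(picture, label): "pixels" (384x512 bool, what is visible of it) and "point" ([column, row] in pixels, amid what is visible of it).
- robot.pinpoint(picture, label): "point" ([column, row] in pixels: a listed point, or the origin of a listed thing).
The state is a dict: "t": time; "q": joint angles; "dq": joint speeds; "joint_torque": joint torques, N m; "tool_pos": TCP position; "orientation": TCP orientation; "force": force on the tool from outside, world axes, zero at the start; "wrist_torque": the same for the moment, N m; "opening": finger opening in m.
Only numpy, scipy, OpenCV 4.12 (cv2) and the standard library are available. Lean on these libraries where they do the work, as an engineer would, in place of code of your own. Each camera call takes 0.05 s, during which the arm holds its last target. There are 200 camera calls.

TASK

Stand the olive jar and the gold-wrapped cheese upright side by side in the free space in the middle of the wooden gift caddy, setting the glass jar in gently and leaving the other goods on the counter alone. Then squeeze the red release button in the caddy's black T-handle and, keeping it pressed, pull the handle straight up past its first stop to its second stop. Finish while still gripping the handle there with the button pressed: it springs back if you let go.

Things in the scene. Friction and masses are not known exactly. Their poses are not given: they have to be found in the camera images.
- caddy: Gift caddy: a low open wooden tray, fixed to the counter. Origin: centre of its underside, on the counter; z up; y along its length, towards the handle; x across. Outside 94 (x) by 276 (y), walls 6 thick and 30 high, inner floor 8 above the counter, inside 82 by 264. A loose red tin and a loose small cream cheese stand at its two ends (y = 98 and -98).
- caddy_gap (a point): Middle of the free space in the caddy, on its inner floor (8 above the counter); axes as the caddy's. The free space is 82 (x) by 130 (y): the jar and the cheese go in next to each other along y, in either order, e.g. at y = -32 and y = +33 from here.
- jar_mid (a point): Olive jar, a glass cylinder 58 across and 86 high with a 56 wide brass lid over the top 14, standing; about 0.3 kg. Point at its centre, half-way up; z along its axis.
- cheese_mid (a point): Gold-wrapped block of cheese, 54 by 54 and 86 high, standing; about 0.3 kg. Point at its centre, half-way up; z along its height, x and y square to its sides.
- mast_bar: Black T-bar of the telescopic handle. Origin: its centre; axes as the caddy's. 90 long (x), 28 wide (y), 30 high (z). Moves only straight up: retracted its centre is 150 above the counter, at the first stop (inner tube out) 210, at the second (outer tube out too) 270. Springs pull it down, 5 to 6 N up to the first stop, 9 to 11 N beyond. A catch holds it down until the button is pressed.
- sleeve_top (a point): Centre of the top of the fixed upright dark sleeve, 30 (x) by 26 (y) and 125 high, that stands beyond the caddy's +y end wall, at y = 172 from the caddy's middle; the telescopic handle is drawn up out of it.
- bar_button (a joint): Red release button, 40 (x) by 22 (z), in the middle of the T-bar's +y face, 7 proud of it. In m: 0 out, 0.006 fully pressed (towards -y, 1 proud); the catch is free from 0.0045. Spring 3 to 6 N; springs out when let go. Pinching the bar across its width (y), one finger on the button and one on the plain face, presses it; pressed, the bar is 29 wide.
- tin: Bystander: red tin already in the caddy, 66 across, 55 high; stays standing in the caddy. Origin under its centre.
- round: Bystander: small cream cheese already in the caddy, 66 across, 48 high; stays standing in the caddy. Origin under its centre.
- gourd: Bystander on the counter: pear-shaped cream cheese, 120 across and 140 high. Origin under its centre.
- salami: Bystander on the counter: dark red salami lying down, 220 long, 56 thick. Origin under its centre.
- foil_bar: Bystander on the counter: silver foil-wrapped bar 190 x 75 x 60. Origin under its centre.
- bowl: Bystander on the counter: white bowl, 110 across, 45 high. Origin under its centre.

How it is judged:
On the way, in this order (a step that is already met when the one before it is completed fails the run):
1. jar and cheese stand side by side in the caddy, let go, the handle still down (x of jar_mid in the frame of caddy between -0.022 and 0.022 m and y of jar_mid in the frame of caddy between -0.07 and 0.07 m and z of jar_mid in the frame of caddy between 0.045 and 0.059 m and angle between each of jar_mid, cheese_mid, tin, round's own z axis and vertical below 0.15 rad and x of cheese_mid in the frame of caddy between -0.022 and 0.022 m and y of cheese_mid in the frame of caddy between -0.07 and 0.07 m and z of cheese_mid in the frame of caddy between 0.045 and 0.059 m and x of tin in the frame of caddy between -0.03 and 0.03 m and y of tin in the frame of caddy between -0.12 and 0.12 m and z of tin in the frame of caddy between 0 and 0.02 m and x of round in the frame of caddy between -0.03 and 0.03 m and y of round in the frame of caddy between -0.12 and 0.12 m and z of round in the frame of caddy between 0 and 0.02 m and contact force between the fingers and jar below 0.5 N and contact force between the fingers and cheese below 0.5 N and z of mast_bar in the frame of caddy below 0.16 m), for 0.2 s.
2. the red button is pressed with the handle still down (value of joint bar_button above 0.0045 m and z of mast_bar in the frame of caddy below 0.18 m), for 0.05 s.
3. the handle is drawn out to its second stop (z of mast_bar in the frame of caddy above 0.262 m), for 0.2 s.
At the end, for the whole second after the job is handed in: Fingers grip the T-bar (over 3 N), button pressed over 4.5 mm, bar within 8 mm of the second stop; jar and cheese stand upright (0.15 rad), untouched, on the caddy floor in its free space (within 22 mm of its long middle line, 70 mm of its middle); tin and small cheese still stand in it (z of mast_bar in the frame of caddy above 0.262 m and value of joint bar_button above 0.0045 m and contact force between the fingers and mast_bar above 3 N and x of jar_mid in the frame of caddy between -0.022 and 0.022 m and y of jar_mid in the frame of caddy between -0.07 and 0.07 m and z of jar_mid in the frame of caddy between 0.045 and 0.059 m and angle between each of jar_mid, cheese_mid, tin, round's own z axis and vertical below 0.15 rad and x of cheese_mid in the frame of caddy between -0.022 and 0.022 m and y of cheese_mid in the frame of caddy between -0.07 and 0.07 m and z of cheese_mid in the frame of caddy between 0.045 and 0.059 m and x of tin in the frame of caddy between -0.03 and 0.03 m and y of tin in the frame of caddy between -0.12 and 0.12 m and z of tin in the frame of caddy between 0 and 0.02 m and x of round in the frame of caddy between -0.03 and 0.03 m and y of round in the frame of caddy between -0.12 and 0.12 m and z of round in the frame of caddy between 0 and 0.02 m and contact force between the fingers and jar below 0.5 N and contact force between the fingers and cheese below 0.5 N); the arm keeps its last pose, push and grip.
It fails at once if goods on the counter are pushed by more than 40 mm (distance of any of gourd, salami, foil_bar, bowl from where it was at the start of the episode above 0.04 m).
It fails at once if the glass jar is dropped or knocked about in the caddy (faster than 0.5 m/s in it) (linear speed of jar above 0.5 m/s and z of jar_mid in the frame of caddy below 0.085 m and x of jar_mid in the frame of caddy between -0.045 and 0.045 m and y of jar_mid in the frame of caddy between -0.135 and 0.135 m).
It also fails if it takes over 64 s, if anything falls off the work surface, if the arm or the gripper's body presses on something with over 40 N, if the wrist force passes 120 N, or if a joint passes its speed limit or range.

## Working session

There is one attempt and no reset: what is moved stays moved. The work goes in short steps, Python scripts to look and compute and a shell command to move; the robot and the scene stay as the last step left them, time stands still between calls to the robot, and variables do not carry over. Pictures are saved under pics/ and viewed, on a budget of 10 in all, crops included, one or two more only if the job needs it, and the job is handed in when it is done.

```bash
mkdir -p pics; cat > h.py <<'E'
import numpy as np, cv2
from scipy.spatial.transform import Rotation as R
from plant import robot
def ray(p,px,wrist=False):
    u=(px[0]-p['cx'])/p['fx'];v=(px[1]-p['cy'])/p['fy']
    if wrist:
        r=np.hypot(u,v);s=np.sin(r)/r if r>1e-9 else 1;d=np.array([u*s,-v*s,-np.cos(r)])
    else: d=np.array([u,-v,-1.])
    E=np.array(p['extrinsics']);return E[:3,3],E[:3,:3]@(d/np.linalg.norm(d))
def atz(p,px,z,wrist=False):
    o,d=ray(p,px,wrist);return o+d*(z-o[2])/d[2]
def tri(rs):
    A=sum(np.eye(3)-np.outer(d,d) for o,d in rs);b=sum((np.eye(3)-np.outer(d,d))@o for o,d in rs)
    x=np.linalg.solve(A,b);return x,[np.linalg.norm((np.eye(3)-np.outer(d,d))@(x-o))*1000 for o,d in rs]
def save(p,n): cv2.imwrite(f'pics/{n}.png',p['img'][:,:,::-1])
def T():
    s=robot.read_state();return np.array(s['tool_pos']),R.from_rotvec(s['orientation']).as_matrix()
E
cat > look.py <<'E'
from h import *
np.set_printoptions(precision=3,suppress=True)
ps={c:robot.read_camera(c) for c in('scene','side','wrist')}
for c in ps: print(c,np.array(ps[c]['extrinsics'])[:3,3])
cv2.imwrite('pics/a.png',cv2.resize(np.hstack([ps['scene']['img'],ps['side']['img']])[:,:,::-1],(800,300)))
save(ps['wrist'],'aw')
Z=dict(caddy=0,caddy_gap=.008,jar_mid=.043,cheese_mid=.043,mast_bar=.15,sleeve_top=.125,bar_button=.15,tin=.008,round=.008,gourd=0,salami=0,foil_bar=0,bowl=0)
for n,z in Z.items():
    rs=[]
    for c in ps:
        r=robot.pinpoint(ps[c],n)
        if r:
            print(n,c,round(r[0]['confidence'],2),np.round(r[0]['point']),atz(ps[c],r[0]['point'],z,c=='wrist'))
            if r[0]['confidence']>.4: rs.append(ray(ps[c],r[0]['point'],c=='wrist'))
    if len(rs)>1: print('   TRI',*tri(rs))
print(T())
E
python3 look.py
```

```text
scene [ 1.384 -0.519  0.957]
side [0.205 1.069 0.913]
wrist [ 0.296 -0.527  0.384]
caddy scene 0.83 [325. 200.] [0.568 0.121 0.   ]
caddy side 0.94 [236. 253.] [0.574 0.126 0.   ]
   TRI [ 0.571  0.123 -0.   ] [np.float64(3.3367471285897286), np.float64(3.3367471285899386)]
caddy_gap scene 0.59 [327. 200.] [0.579 0.121 0.008]
caddy_gap side 0.79 [239. 250.] [0.565 0.115 0.008]
   TRI [0.571 0.119 0.007] [np.float64(6.8467907525299), np.float64(6.846790752529942)]
jar_mid scene 0.82 [171. 218.] [ 0.486 -0.311  0.043]
jar_mid side 0.69 [300. 178.] [ 0.468 -0.3    0.043]
   TRI [ 0.472 -0.31   0.034] [np.float64(3.3282232412301735), np.float64(3.3282232412302837)]
cheese_mid scene 0.9 [226. 195.] [ 0.467 -0.143  0.043]
cheese_mid side 0.78 [287. 203.] [ 0.473 -0.124  0.043]
   TRI [ 0.471 -0.139  0.038] [np.float64(6.890222722429447), np.float64(6.890222722429396)]
mast_bar scene 0.69 [384. 148.] [0.592 0.281 0.15 ]
mast_bar side 0.96 [206. 249.] [0.594 0.289 0.15 ]
   TRI [0.593 0.284 0.148] [np.float64(3.201786926537342), np.float64(3.201786926537396)]
sleeve_top scene 0.72 [385. 154.] [0.592 0.288 0.125]
sleeve_top side 0.81 [210. 262.] [0.575 0.306 0.125]
   TRI [0.581 0.298 0.115] [np.float64(1.306839149049644), np.float64(1.306839149049646)]Traceback (most recent call last):
  File "look.py", line 11, in <module>
    r=robot.pinpoint(ps[c],n)
ValueError: it knows: bowl, caddy, caddy_gap, cheese_mid, foil_bar, gourd, jar_mid, mast_bar, round, salami, sleeve_top, tin
```

```bash
sed -i 's/bar_button=.15,//' look.py; python3 look.py | sed -n '/^tin/,$p'
```

```text
tin scene 0.85 [296. 206.] [0.56  0.027 0.008]
tin side 0.9 [254. 232.] [0.548 0.018 0.008]
   TRI [0.553 0.025 0.008] [np.float64(7.000920068296117), np.float64(7.000920068296109)]
round scene 0.72 [356. 191.] [0.586 0.216 0.008]
round side 0.68 [223. 268.] [0.583 0.208 0.008]
   TRI [0.584 0.213 0.01 ] [np.float64(3.192831749641189), np.float64(3.192831749641007)]
gourd scene 0.92 [144. 288.] [ 0.64  -0.438 -0.   ]
gourd side 0.7 [265. 164.] [ 0.646 -0.435  0.   ]
   TRI [ 0.644 -0.437  0.001] [np.float64(2.9292565046643553), np.float64(2.929256504664305)]
salami scene 0.97 [368. 240.] [0.751 0.14  0.   ]
salami side 0.6 [181. 247.] [0.751 0.15  0.   ]
   TRI [ 0.751  0.144 -0.004] [np.float64(2.8684217244344317), np.float64(2.868421724434399)]
foil_bar scene 0.55 [269. 279.] [ 0.749 -0.156  0.   ]
foil_bar side 0.9 [214. 194.] [ 0.762 -0.157  0.   ]
   TRI [ 0.757 -0.155  0.005] [np.float64(4.559286382517894), np.float64(4.5592863825179135)]
bowl scene 0.79 [102. 230.] [ 0.402 -0.483 -0.   ]
bowl side 0.85 [327. 166.] [ 0.393 -0.494  0.   ]
bowl wrist 0.84 [250.  38.] [ 0.392 -0.481  0.   ]
   TRI [ 0.394 -0.483 -0.   ] [np.float64(6.04808461237027), np.float64(5.799823675162575), np.float64(2.93599270376868)]
(array([ 0.227, -0.555,  0.219]), array([[ 0.926,  0.378, -0.   ],
       [ 0.378, -0.926, -0.   ],
       [-0.   ,  0.   , -1.   ]]))
```

View pics/a.png

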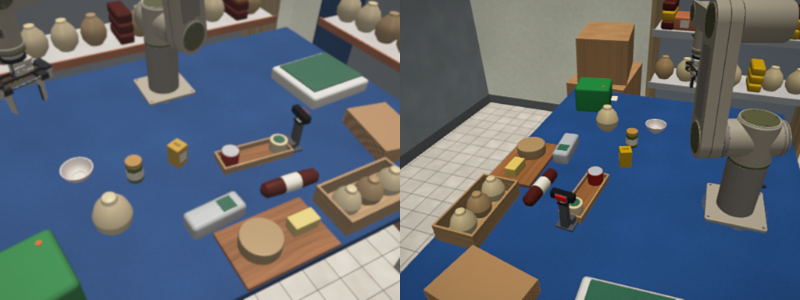

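```bash
python3 -m jog '[[[0,0,0,3.2,-1.7,0,9.3],[0,0,0,3.2,-1.7,0,9.3],[0,0,0,3.2,-1.7,0,9.3],[0,0,0,3.2,-1.7,0,9.3]]]' 20
python3 -m jog '[[[0,0,0,3.2,-1.7,0,9.3],[0,0,0,3.2,-1.7,0,9.3],[0,0,0,3.2,-1.7,0,9.3],[0,0,0,3.2,-1.6,0,9.3],[0,0,0,0,0,0,9.3]]]'
cat > lw.py <<'E'
from h import *
import sys
np.set_printoptions(precision=4,suppress=True)
p=robot.read_camera('wrist');save(p,sys.argv[1])
t,M=T();print('t',robot.read_state()['t'],'tcp',t,'yaw x',np.degrees(np.arctan2(M[1,0],M[0,0])))
for a in sys.argv[2:]:
    n,z=a.split(':')
    for r in robot.pinpoint(p,n)[:2]:
        w=atz(p,r['point'],float(z),True);print(n,round(r['confidence'],2),np.round(r['point']),w,'tool cm',(M.T@(w-t))*100)
E
python3 lw.py w1 jar_mid:.043 cheese_mid:.043
```

```text
t: 3.33
tool_pos: [0.3203, -0.4429, 0.2186]
orientation: [3.083, 0.604, 0.0]
force: [-0.7, 0.1, 0.7]
opening: 0.0928
t: 3.75
tool_pos: [0.4163, -0.3291, 0.2189]
orientation: [-3.08, -0.612, -0.004]
force: [0.5, -0.0, 0.4]
opening: 0.093
t 3.8 tcp [ 0.4148 -0.3312  0.2188] yaw x 22.489804169874418
cheese_mid 0.45 [74.  1.] [ 0.5581 -0.0093  0.043 ] tool cm [ 25.5496 -24.263   17.6008]
```

View pics/w1.png

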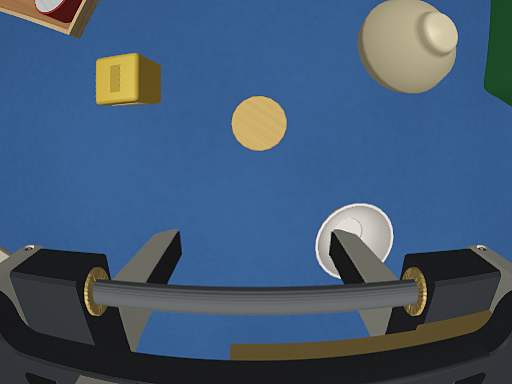

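```bash
cat > px.py <<'E'
from h import *
import sys
np.set_printoptions(precision=4,suppress=True)
p=robot.read_camera('wrist');t,M=T()
for a in sys.argv[1:]:
    u,v,z=map(float,a.split(','));w=atz(p,(u,v),z,True);print(a,w,'tool cm',(M.T@(w-t))*100)
E
python3 px.py 259,123,.086 97,58,.086 136,53,.086 139,102,.086 97,104,.086
```

```text
259,123,.086 [ 0.4785 -0.311   0.086 ] tool cm [ 6.9947  0.3409 13.2632]
97,58,.086 [ 0.4868 -0.1171  0.086 ] tool cm [ 15.1    -17.293   13.2548]
136,53,.086 [ 0.5038 -0.162   0.086 ] tool cm [ 14.9702 -12.4902  13.2561]
139,102,.086 [ 0.4556 -0.1855  0.086 ] tool cm [  9.6196 -12.1368  13.2586]
97,104,.086 [ 0.4386 -0.1368  0.086 ] tool cm [  9.8897 -17.2946  13.2571]
```

```bash
python3 -m jog '[[[0,0,0,3.5,0.2,0,9.3],[0,0,0,3.5,0.15,0,9.3],[0,0,0,0,0,2.0,9.3],[0,0,0,0,0,3.8,9.3],[0,0,0,0,0,3.8,9.3]]]' 20
python3 -m jog '[[[0,0,0,0,0,3.8,9.3],[0,0,0,0,0,3.5,9.3],[0,0,0,0,0,1.9,9.3],[0,0,0,0,0,0,9.3]]]'
python3 -m jog '[[[0,0,0,0,0,0,4.5],[0,0,0,0,0,0,4.5],[0,0,0,0,0,0,4.5],[0,0,0,0,0,0,4.5],[0,0,0,0,0,0,4.5]]]' 20
python3 -m jog '[[[0,0,0,0,0,0,4.5],[0,0,0,0,0,0,4.5],[0,0,0,0,0,0,4.5],[0,0,0,0,0,0,4.5]]]'
```

```text
t: 4.37
tool_pos: [0.4798, -0.3127, 0.1233]
orientation: [3.08, 0.603, 0.004]
force: [0.8, -0.8, -0.9]
opening: 0.0932
t: 4.7
tool_pos: [0.4743, -0.3091, 0.0246]
orientation: [-3.076, -0.6, 0.01]
force: [-0.4, -0.3, 0.3]
opening: 0.0931
t: 5.12
tool_pos: [0.48, -0.3113, 0.0325]
orientation: [3.081, 0.605, 0.003]
force: [-0.4, 2.4, 0.8]
opening: 0.0643
t: 5.45
tool_pos: [0.4795, -0.3105, 0.0318]
orientation: [3.082, 0.606, 0.001]
force: [-1.9, 1.7, 7.3]
opening: 0.0573
```

```bash
python3 -m jog '[[[0,0,0,0,0,-2,4.5],[0,0,0,0,0,-4,4.5],[0,0,0,0,0,-4,4.5],[0,0,0,0,0,-4,4.5],[0,0,0,0,0,-4,4.5]]]'
python3 -m jog '[[[0,0,0,2.4,-3.3,0,4.5],[0,0,0,2.4,-3.3,0,4.5],[0,0,0,2.4,-3.3,0,4.5],[0,0,0,2.4,-3.3,0,4.5]]]'
python3 -m jog '[[[0,0,0,2.4,-3.3,0,4.5],[0,0,0,2.4,-3.3,0,4.5],[0,0,0,2.4,-3.3,0,4.5],[0,0,0,2.4,-3.3,0,4.5]]]'
python3 -m jog '[[[0,0,-6.6,0,0,0,4.5],[0,0,-6.6,0,0,0,4.5],[0,0,-6.6,0,0,0,4.5],[0,0,-6.6,0,0,0,4.5],[0,0,-6.6,0,0,0,4.5]]]'
python3 -m jog '[[[0,0,-6.6,0,0,0,4.5],[0,0,-6.6,0,0,0,4.5],[0,0,-6.6,0,0,0,4.5],[0,0,-6.6,0,0,0,4.5],[0,0,0,0,0,0,4.5]]]'
python3 lw.py w2 caddy:0 caddy_gap:.008 tin:.008 round:.008 mast_bar:.15 sleeve_top:.125
```

```text
t: 5.87
tool_pos: [0.4784, -0.31, 0.212]
orientation: [-3.082, -0.606, 0.001]
force: [1.1, -1.0, -2.8]
opening: 0.0571
t: 6.2
tool_pos: [0.5178, -0.1504, 0.2107]
orientation: [3.083, 0.604, 0.0]
force: [1.0, -0.0, -2.4]
opening: 0.057
t: 6.53
tool_pos: [0.5567, 0.0086, 0.2104]
orientation: [3.083, 0.606, -0.0]
force: [0.3, -0.4, -2.9]
opening: 0.0572
t: 6.95
tool_pos: [0.5566, 0.0069, 0.2102]
orientation: [-2.779, -1.465, 0.001]
force: [-0.8, -0.4, -1.9]
opening: 0.0573
t: 7.37
tool_pos: [0.5565, 0.0066, 0.2102]
orientation: [-2.372, -2.06, 0.001]
force: [0.2, 0.6, -2.7]
opening: 0.0576
t 7.4167 tcp [0.5566 0.0066 0.2103] yaw x 81.52436248817048
caddy 0.67 [253.  89.] [0.5699 0.1168 0.    ] tool cm [11.0962 -0.297  21.0248]
caddy_gap 0.71 [253.  87.] [0.5696 0.1181 0.008 ] tool cm [11.2207 -0.3422 20.2248]
caddy_gap 0.67 [401. 256.] [ 0.7584 -0.1428  0.008 ] tool cm [-11.7989  22.1699  20.2145]
tin 0.63 [259. 162.] [0.5638 0.0248 0.008 ] tool cm [ 1.9065  0.4597 20.2258]
round 0.79 [249.  14.] [0.578  0.2139 0.008 ] tool cm [20.8191 -0.9253 20.2236]
```

View pics/w2.png

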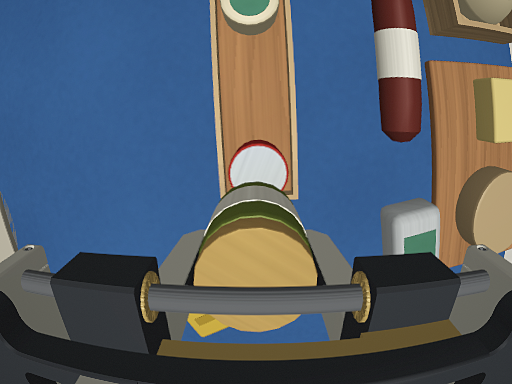

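```bash
cat > edge.py <<'E'
from h import *
np.set_printoptions(precision=4,suppress=True)
p=robot.read_camera('wrist');t,M=T();im=p['img'].astype(int)
L=[];Rr=[]
for v in range(30,131,10):
    wood=im[v,:,0]>im[v,:,2]+10
    c=255;l=c
    while wood[l-1]:l-=1
    r=c
    while wood[r+1]:r+=1
    L.append(atz(p,(l-.5,v),.03,True)[:2]);Rr.append(atz(p,(r+.5,v),.03,True)[:2])
L=np.array(L);Rr=np.array(Rr)
def fit(P):
    c=P.mean(0);d=np.linalg.svd(P-c)[2][0];return c,d*np.sign(d[1])
for P in(L,Rr):
    c,d=fit(P);print(c,'yaw y-dir',np.degrees(np.arctan2(d[1],d[0])))
d=fit(L)[1]+fit(Rr)[1];d/=np.linalg.norm(d);n=np.array([d[1],-d[0]])
print('width',(Rr.mean(0)-L.mean(0))@n,'mid n-coord',(Rr.mean(0)+L.mean(0))@n/2,'d',d,'n',n,'tcp n',t[:2]@n)
for nm,a in dict(tin_top=(258.5,170,.063),lidjar=(255,275,.265)).items():
    w=atz(p,a[:2],a[2],True);print(nm,w,'along',w[:2]@d,'across',w[:2]@n)
print('tcp along',t[:2]@d,'gapnet along',np.array([.5696,.1181])@d)
m=robot.masks_of(p,'tin');print([(round(x['confidence'],2),x['point'],np.argwhere(x['pixels']).min(0),np.argwhere(x['pixels']).max(0)) for x in m[:1]])
m=robot.masks_of(p,'round');print([(round(x['confidence'],2),x['point'],np.argwhere(x['pixels']).min(0),np.argwhere(x['pixels']).max(0)) for x in m[:1]])
E
python3 edge.py
```

```text
[0.5247 0.1331] yaw y-dir 84.70098577448005
[0.6182 0.1188] yaw y-dir 84.776685641689
width 0.09441115524588012 mid n-coord 0.5575063360632186 d [0.0917 0.9958] n [ 0.9958 -0.0917] tcp n 0.553947930529157
tin_top [0.5633 0.0246 0.063 ] along 0.0761549366738903 across 0.5587191952878674
lidjar [0.5581 0.016  0.265 ] along 0.06706469786151668 across 0.5542898348754933
tcp along 0.057607218005384056 gapnet along 0.16983229809459865
[(0.57, [257.1, 162.0], array([140, 227]), array([189, 288]))]
[(0.82, [248.8, 15.5], array([  0, 218]), array([ 35, 277]))]
```

```bash
python3 px.py 258,139.5,.063 297,198.5,.03 248,35.5,.008 248,23,.056 255,220,.295 | awk '{print}' ; python3 - <<'E'
from h import *
p=robot.read_camera('wrist');d=np.array([.0917,.9958])
for a in [(258,139.5,.063),(297,198.5,.03),(248,35.5,.008),(248,23,.056)]: print(a,atz(p,a[:2],a[2],True)[:2]@d)
E
```

```text
258,139.5,.063 [0.5676 0.0571 0.063 ] tool cm [ 5.1564  0.321  14.7645]
297,198.5,.03 [ 0.6044 -0.023   0.03  ] tool cm [-2.2308  5.1273 18.0646]
248,35.5,.008 [0.5749 0.1851 0.008 ] tool cm [17.9253 -0.8322 20.2645]
248,23,.056 [0.5761 0.1862 0.056 ] tool cm [18.0502 -0.7277 15.4645]
255,220,.295 [0.5634 0.0518 0.295 ] tool cm [ 4.5702 -0.0139 -8.4355]
(258, 139.5, 0.063) 0.10891827308803745
(297, 198.5, 0.03) 0.03252197216322179
(248, 35.5, 0.008) 0.23705039815320272
(248, 23, 0.056) 0.23824034912716388
```

```bash
python3 px.py 255,218,.264 255,331,.264 194,275,.264 317,275,.264 255,201,.25 255,185,.2
```

```text
255,218,.264 [0.5619 0.0416 0.264 ] tool cm [ 3.5367 -0.0134 -5.3307]
255,331,.264 [ 0.5532 -0.017   0.264 ] tool cm [-2.3848 -0.0204 -5.3309]
194,275,.264 [0.5312 0.0188 0.264 ] tool cm [ 0.8331 -2.7224 -5.331 ]
317,275,.264 [0.5852 0.0107 0.264 ] tool cm [ 0.8221  2.7359 -5.3306]
255,201,.25 [0.5624 0.0446 0.25  ] tool cm [ 3.8446 -0.012  -3.9307]
255,185,.2 [0.5618 0.0403 0.2   ] tool cm [ 3.4124 -0.0088  1.0693]
```

```bash
python3 - <<'E'
import cv2
a=cv2.imread('pics/w2.png')[150:370,140:370];cv2.imwrite('pics/w2c.png',cv2.resize(a,None,fx=2.6,fy=2.6,interpolation=2))
E
```

```text
(no output)
```

View pics/w2c.png

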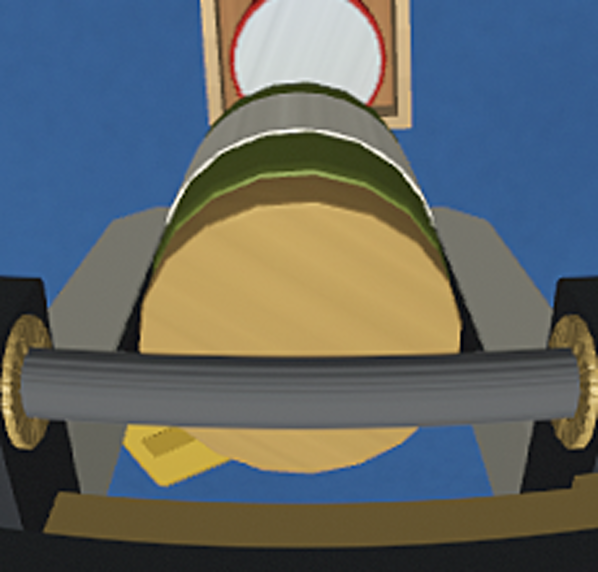

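```bash
python3 -m jog '[[[0,0,-3.2,2.0,0.36,0,4.5],[0,0,0,3.1,0,0,4.5],[0,0,0,3.1,0,0,4.5],[0,0,0,0,0,2.5,4.5],[0,0,0,0,0,3.5,4.5]]]'
python3 -m jog '[[[0,0,0,0,0,2.5,4.5],[0,0,0,0,0,1.0,4.5],[0,0,0,0,0,0,4.5],[0,0,0,0,0,0,4.5]]]'
python3 - <<'E'
from h import *
t,M=T();d=np.array([.0917,.9958]);n=np.array([.9958,-.0917]);print(t,t[:2]@d,t[:2]@n,np.degrees(np.arctan2(M[1,0],M[0,0])))
p=robot.read_camera('wrist');save(p,'w3')
p=robot.read_camera('side');q=robot.masks_of(p,'caddy')[0]['point'];print(q);q=np.array(q,int);a=p['img'][q[1]-70:q[1]+50,q[0]-70:q[0]+70,::-1]
cv2.imwrite('pics/s3.png',np.hstack([cv2.resize(a,(448,384),interpolation=2),cv2.imread('pics/w3.png')[:,100:420]]))
E
```

```text
t: 8.43
tool_pos: [0.5723, 0.0897, 0.1545]
orientation: [2.313, 2.118, 0.011]
force: [0.4, -1.0, -3.0]
opening: 0.0573
t: 8.77
tool_pos: [0.5691, 0.0875, 0.1162]
orientation: [-2.32, -2.118, 0.0]
force: [0.9, 0.3, -1.5]
opening: 0.0573
[0.56907619 0.08748051 0.11615353] 0.13929738314986395 0.5586641070210862 84.80377887705292
[225.5, 254.4]
```

View pics/s3.png

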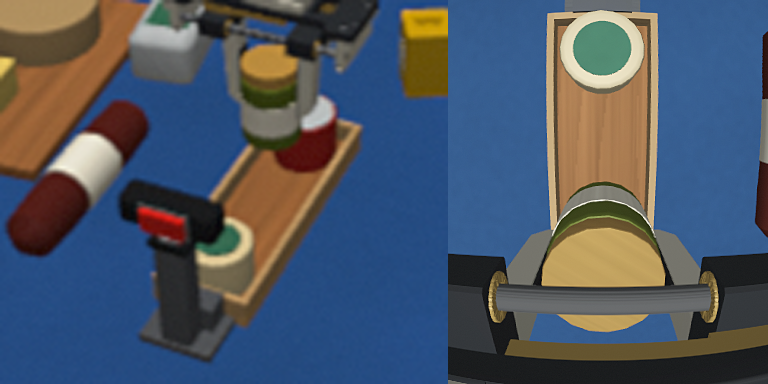

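```bash
python3 - <<'E'
from h import *
p=robot.read_camera('wrist');d=np.array([.0917,.9958]);n=np.array([.9958,-.0917])
t,M=T();print(t[:2]@d,t[:2]@n)
for nm,a in dict(roundtop_near=(254,78,.056),round_near=(254,89.5,.056),far_l=(199.5,14,.03),far_r=(309,12,.03),l=(202,200,.03),r=(308,200,.03)).items():
    w=atz(p,a[:2],a[2],True)[:2];print(nm,w@d,w@n)
m=robot.masks_of(p,'round')[0]['pixels'];print(np.argwhere(m).min(0),np.argwhere(m).max(0))
E
```

```text
0.13949116170027817 0.5601953069261699
roundtop_near 0.2451216141886451 0.5597666013735626
round_near 0.23615422659519053 0.5597653919093891
far_l 0.3088449819661807 0.5127210657619139
far_r 0.31087399809606153 0.6073950034021267
l 0.14194582693100094 0.512919630302102
r 0.14180731970854013 0.6084499300857762Traceback (most recent call last):
  File "<stdin>", line 6, in <module>
IndexError: list index out of range
```

```bash
python3 -m jog '[[[0,0,0,0,0,2,4.5],[0,0,0,0,0,2,4.5],[0,0,0,0,0,1.5,4.5],[0,0,0,0,0,1,4.5],[0,0,0,0,0,0.4,4.5]]]'
python3 -m jog '[[[0,0,0,0,0,0.3,4.5],[0,0,0,0,0,0,4.5],[0,0,0,0,0,0,4.5]]]'
```

```text
t: 9.43
tool_pos: [0.5683, 0.0875, 0.0455]
orientation: [-2.319, -2.118, 0.002]
force: [0.2, 0.3, -2.8]
opening: 0.0575
t: 9.68
tool_pos: [0.5698, 0.0876, 0.0447]
orientation: [2.319, 2.118, 0.002]
force: [-0.6, 0.8, -1.6]
opening: 0.0575
```

```bash
python3 -m jog '[[[0,0,0,0,0,0.2,4.5],[0,0,0,0,0,0,4.5],[0,0,0,0,0,0,4.5]]]'; python3 -m jog '[[[0,0,0,0,0,0.2,4.5],[0,0,0,0,0,0,4.5],[0,0,0,0,0,0,4.5]]]'
```

```text
t: 9.93
tool_pos: [0.5693, 0.0876, 0.0421]
orientation: [2.319, 2.118, 0.001]
force: [-1.4, 1.0, -3.1]
opening: 0.0571
t: 10.18
tool_pos: [0.5692, 0.0876, 0.0398]
orientation: [2.319, 2.119, 0.001]
force: [0.9, -0.3, -2.0]
opening: 0.057
```

```bash
python3 -m jog '[[[0,0,0,0,0,0.1,4.5],[0,0,0,0,0,0,4.5],[0,0,0,0,0,0,4.5]]]'; python3 -m jog '[[[0,0,0,0,0,0.1,4.5],[0,0,0,0,0,0,4.5],[0,0,0,0,0,0,4.5]]]'; python3 -m jog '[[[0,0,0,0,0,0.1,4.5],[0,0,0,0,0,0,4.5],[0,0,0,0,0,0,4.5]]]'
```

```text
t: 10.43
tool_pos: [0.5692, 0.0875, 0.0398]
orientation: [2.319, 2.119, 0.0]
force: [-4.4, -0.3, 7.9]
opening: 0.0572
t: 10.68
tool_pos: [0.5693, 0.0876, 0.0397]
orientation: [2.319, 2.119, 0.0]
force: [-9.0, -1.2, 15.2]
opening: 0.0574
t: 10.93
tool_pos: [0.5693, 0.0876, 0.0396]
orientation: [2.319, 2.119, 0.0]
force: [-12.2, -1.7, 23.7]
opening: 0.0571
```

```bash
python3 -m jog '[[[0,0,0,0,0,-0.25,4.5],[0,0,0,0,0,0,9.3],[0,0,0,0,0,0,9.3],[0,0,0,0,0,0,9.3],[0,0,0,0,0,0,9.3]]]'
python3 -m jog '[[[0,0,0,0,0,0,9.3],[0,0,0,0,0,0,9.3],[0,0,0,0,0,0,9.3],[0,0,0,0,0,0,9.3]]]'
python3 -m jog '[[[0,0,0,0,0,-1,9.3],[0,0,0,0,0,-4,9.3],[0,0,0,0,0,-4,9.3],[0,0,0,0,0,-4,9.3],[0,0,0,0,0,-4,9.3]]]'
python3 -m jog '[[[0,0,-6.9,-3.75,-0.6,0,9.3]]]'
python3 -m jog '[[[0,0,6.9,0,0,0,9.3],[0,0,0,-3.75,-0.6,0,9.3],[0,0,0,-3.75,-0.6,0,9.3],[0,0,0,-3.75,-0.6,0,9.3],[0,0,0,-3.75,-0.6,0,9.3]]]'
python3 -m jog '[[[0,0,0,-3.75,-0.6,0,9.3],[0,0,0,-3.75,-0.6,0,9.3],[0,0,0,-3.75,-0.6,0,9.3]]]'
python3 -m jog '[[[0,0,-6.9,0,0,0,9.3],[0,0,-6.9,0,0,0,9.3],[0,0,-6.9,0,0,0,9.3],[0,0,-6.9,0,0,0,9.3],[0,0,0,0,0,0,9.3]]]'
python3 lw.py w4 cheese_mid:.043 jar_mid:.051
```

```text
t: 11.35
tool_pos: [0.5689, 0.0876, 0.0388]
orientation: [-2.319, -2.119, 0.0]
force: [-0.3, -0.0, -1.1]
opening: 0.0796
t: 11.68
tool_pos: [0.5689, 0.0876, 0.039]
orientation: [-2.319, -2.119, 0.0]
force: [0.1, -0.6, -0.0]
opening: 0.0931
t: 12.1
tool_pos: [0.5686, 0.0876, 0.2118]
orientation: [2.319, 2.119, 0.0]
force: [0.5, 0.2, -0.0]
opening: 0.093
t: 12.18
tool_pos: [0.565, 0.0554, 0.2208]
orientation: [2.184, 2.245, 0.021]
force: [2.7, -0.8, 1.2]
opening: 0.0933
t: 12.6
tool_pos: [0.5215, -0.0974, 0.2102]
orientation: [2.319, 2.118, 0.001]
force: [0.2, -0.5, 0.6]
opening: 0.093
t: 12.85
tool_pos: [0.4932, -0.2082, 0.2103]
orientation: [2.32, 2.117, 0.001]
force: [1.2, 0.4, -0.1]
opening: 0.0928
t: 13.27
tool_pos: [0.4939, -0.2067, 0.21]
orientation: [1.741, 2.614, 0.0]
force: [1.1, -0.6, 0.2]
opening: 0.0929
t 13.3167 tcp [ 0.4939 -0.2066  0.2099] yaw x 112.24114077585506
```

View pics/w4.png

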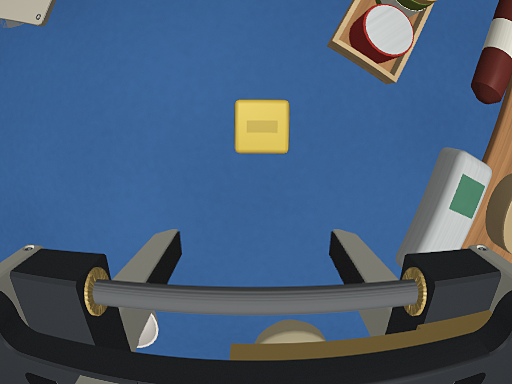

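```bash
python3 px.py 262,126.5,.086 235,100,.086 288,100,.086 289,153,.086
```

```text
262,126.5,.086 [ 0.4756 -0.1427  0.086 ] tool cm [ 6.6019  0.6948 12.3505]
235,100,.086 [ 0.4417 -0.1283  0.086 ] tool cm [ 9.2076 -1.8992 12.3491]
288,100,.086 [ 0.4889 -0.1089  0.086 ] tool cm [ 9.2234  3.2025 12.3504]
289,153,.086 [ 0.51   -0.1566  0.086 ] tool cm [ 4.0116  3.3575 12.352 ]
```

```bash
python3 -m jog '[[[0,0,0,3.4,0.35,0,9.3],[0,0,0,3.4,0.35,0,9.3],[0,0,0,0,0,2.5,9.3],[0,0,0,0,0,3.8,9.3],[0,0,0,0,0,3.8,9.3]]]' 20
python3 -m jog '[[[0,0,0,0,0,3.8,9.3],[0,0,0,0,0,2.6,9.3],[0,0,0,0,0,1.5,9.3],[0,0,0,0,0,0,9.3]]]'
python3 -m jog '[[[0,0,0,0,0,0,4.5],[0,0,0,0,0,0,4.5],[0,0,0,0,0,0,4.5],[0,0,0,0,0,0,4.5],[0,0,0,0,0,0,4.5]]]' 20
python3 -m jog '[[[0,0,0,0,0,0,4.5],[0,0,0,0,0,0,4.5],[0,0,0,0,0,0,4.5],[0,0,0,0,0,0,4.5],[0,0,0,0,0,0,4.5]]]'
```

```text
t: 13.88
tool_pos: [0.476, -0.1408, 0.109]
orientation: [1.748, 2.605, 0.001]
force: [0.8, -0.8, -1.1]
opening: 0.0932
t: 14.22
tool_pos: [0.4712, -0.1394, 0.025]
orientation: [-1.747, -2.602, 0.002]
force: [-0.2, 0.7, -0.4]
opening: 0.0929
t: 14.63
tool_pos: [0.4755, -0.1414, 0.0305]
orientation: [1.748, 2.608, 0.001]
force: [-0.8, 0.9, -0.1]
opening: 0.0643
t: 15.05
tool_pos: [0.4748, -0.1412, 0.0298]
orientation: [1.748, 2.609, -0.0]
force: [-2.4, 0.3, 5.8]
opening: 0.054
```

```bash
python3 -m jog '[[[0,0,0,0,0,-2,4.5],[0,0,0,0,0,-4,4.5],[0,0,0,0,0,-4,4.5],[0,0,0,0,0,-4,4.5],[0,0,0,0,0,-4,4.5]]]'
python3 -m jog '[[[0,0,0,2.7,2.8,0,4.5],[0,0,0,2.7,2.8,0,4.5],[0,0,0,2.7,2.8,0,4.5]]]'
python3 -m jog '[[[0,0,0,2.7,2.8,0,4.5],[0,0,0,2.7,2.8,0,4.5],[0,0,0,2.7,2.8,0,4.5]]]'
python3 -m jog '[[[0,0,6.9,0,0,0,4.5],[0,0,6.9,0,0,0,4.5],[0,0,6.9,0,0,0,4.5],[0,0,6.8,0,0,0,4.5],[0,0,0,0,0,0,4.5]]]'
python3 lw.py w5 jar_mid:.051 round:.008 mast_bar:.15
```

```text
t: 15.47
tool_pos: [0.4736, -0.1405, 0.21]
orientation: [-1.748, -2.608, 0.0]
force: [1.2, -0.6, -3.4]
opening: 0.0538
t: 15.72
tool_pos: [0.5219, -0.0333, 0.2097]
orientation: [1.751, 2.607, 0.001]
force: [0.3, -1.2, -4.2]
opening: 0.0541
t: 15.97
tool_pos: [0.5681, 0.0747, 0.2081]
orientation: [-1.748, -2.609, 0.001]
force: [0.1, -1.2, -2.7]
opening: 0.0533
t: 16.38
tool_pos: [0.5676, 0.0731, 0.2079]
orientation: [-2.323, -2.112, 0.002]
force: [-0.6, 0.3, -3.4]
opening: 0.054
t 16.4333 tcp [0.5677 0.0729 0.2081] yaw x 84.97623153414948
round 0.69 [255.  64.] [0.5807 0.2143 0.008 ] tool cm [14.2035  0.1007 20.0046]
mast_bar 0.34 [256. 140.] [0.5738 0.1303 0.15  ] tool cm [5.7725 0.1228 5.8057]
```

View pics/w5.png

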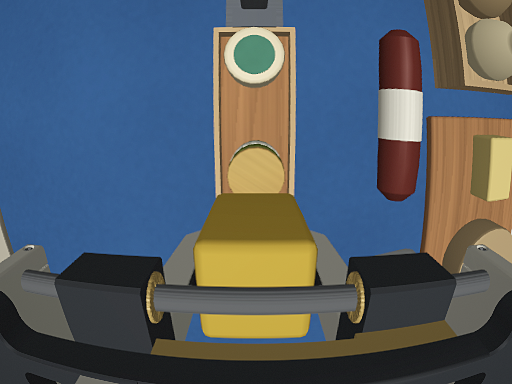

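```bash
python3 - <<'E'
from h import *
p=robot.read_camera('wrist');d=np.array([.0917,.9958]);n=np.array([.9958,-.0917])
t,M=T();print(t[:2]@d,t[:2]@n)
for nm,a in dict(lidfar=(256,148,.094),glassfar=(256,141,.08),round_top=(254,86,.056),round_bot=(254,87,.008),L=(213.5,100,.03),R=(296.5,100,.03),chf=(255,241,.264),chb=(255,338,.264),chl=(195,290,.264),chr=(316,290,.264)).items():
    w=atz(p,a[:2],a[2],True)[:2];print(nm,w@d,w@n)
g=p['img'][:,:,:];cv2.imwrite('pics/w5c.png',cv2.resize(g[60:230,190:320,::-1],None,fx=3.5,fy=3.5,interpolation=2))
E
```

```text
0.12450193110803867 0.5589943439408366
lidfar 0.1704567457337431 0.5595459737367516
glassfar 0.17600264969748927 0.5595656281270844
round_top 0.23327939887349247 0.5572694268644423
round_bot 0.23705450877204673 0.5570965453925543
L 0.22016376124391587 0.5106996030687981
R 0.22058675440982858 0.6060644786203964
chf 0.15060547331128352 0.5586793728655568
chb 0.09765784125325387 0.5589152515504179
chl 0.12593612760774342 0.5319280714373048
chr 0.12615270908420245 0.5861122515289965
```

View pics/w5c.png

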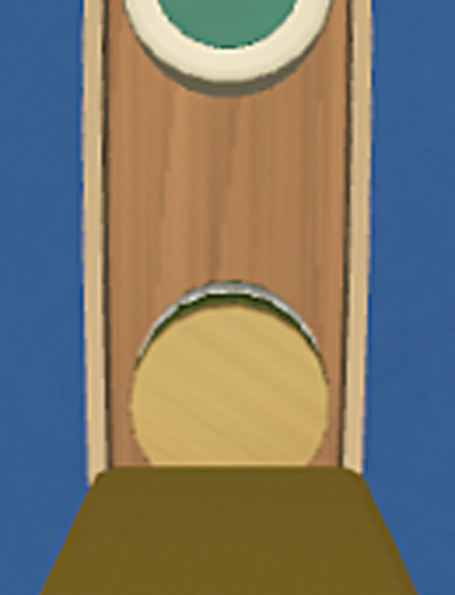

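```bash
python3 -m jog '[[[0,0,0,2.65,0,0,4.5],[0,0,0,2.65,0,0,4.5],[0,0,0,2.65,0,0,4.5],[0,0,0,0,0,0,4.5]]]'
python3 -m jog '[[[0,0,0,0,0,3,4.5],[0,0,0,0,0,3,4.5],[0,0,0,0,0,1.5,4.5],[0,0,0,0,0,0,4.5],[0,0,0,0,0,0,4.5]]]'
python3 - <<'E'
from h import *
p=robot.read_camera('wrist');save(p,'w6');d=np.array([.0917,.9958]);n=np.array([.9958,-.0917])
t,M=T();print(t,t[:2]@d,t[:2]@n)
s=robot.read_camera('side');a=s['img'][185:305,155:295,::-1]
cv2.imwrite('pics/s6.png',np.hstack([cv2.resize(a,(448,384),interpolation=2),cv2.imread('pics/w6.png')[:,100:420]]))
E
```

```text
t: 16.97
tool_pos: [0.5752, 0.1561, 0.2091]
orientation: [-2.313, -2.124, -0.003]
force: [0.4, 0.0, -3.6]
opening: 0.0539
t: 17.38
tool_pos: [0.5745, 0.1516, 0.1333]
orientation: [-2.317, -2.12, 0.003]
force: [0.2, -0.1, -4.4]
opening: 0.0541
[0.57576965 0.15182155 0.1350502 ] 0.20398198043752952 0.5594293845802837
```

View pics/s6.png

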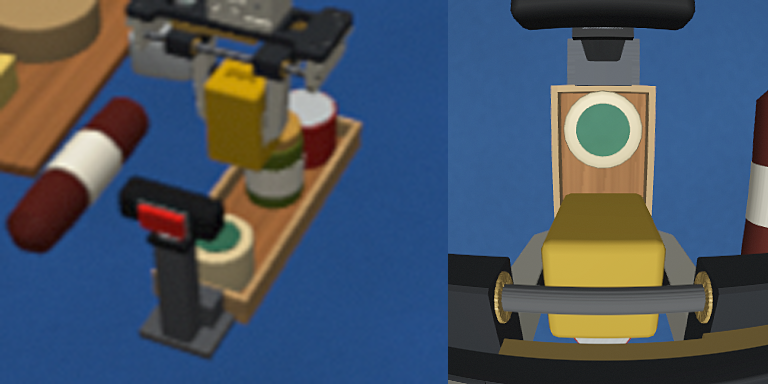

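```bash
python3 -m jog '[[[0,0,0,0,0,2.5,4.5],[0,0,0,0,0,2.5,4.5],[0,0,0,0,0,2,4.5],[0,0,0,0,0,1,4.5],[0,0,0,0,0,0.6,4.5]]]'
python3 -m jog '[[[0,0,0,0,0,0.4,4.5],[0,0,0,0,0,0,4.5],[0,0,0,0,0,0,4.5]]]'
python3 -m jog '[[[0,0,0,0,0,0.2,4.5],[0,0,0,0,0,0,4.5],[0,0,0,0,0,0,4.5]]]'
```

```text
t: 17.9
tool_pos: [0.5755, 0.1519, 0.0481]
orientation: [-2.319, -2.12, -0.0]
force: [-0.1, 1.1, -3.1]
opening: 0.0537
t: 18.15
tool_pos: [0.5765, 0.1522, 0.0457]
orientation: [2.318, 2.119, 0.003]
force: [-0.3, -0.4, -4.0]
opening: 0.054
t: 18.4
tool_pos: [0.5758, 0.1521, 0.0428]
orientation: [2.318, 2.119, 0.001]
force: [-0.4, -0.5, -3.3]
opening: 0.0538
```

```bash
python3 -m jog '[[[0,0,0,0,0,0.3,4.5],[0,0,0,0,0,0,4.5],[0,0,0,0,0,0,4.5]]]'
python3 -m jog '[[[0,0,0,0,0,0.15,4.5],[0,0,0,0,0,0,4.5],[0,0,0,0,0,0,4.5]]]'
python3 -m jog '[[[0,0,0,0,0,0.15,4.5],[0,0,0,0,0,0,4.5],[0,0,0,0,0,0,4.5]]]'
```

```text
t: 18.65
tool_pos: [0.5751, 0.1519, 0.0389]
orientation: [-2.319, -2.119, 0.001]
force: [0.3, -0.2, -3.7]
opening: 0.0538
t: 18.9
tool_pos: [0.5756, 0.1521, 0.0378]
orientation: [2.319, 2.12, 0.001]
force: [0.2, -0.0, -2.4]
opening: 0.0542
t: 19.15
tool_pos: [0.5756, 0.1521, 0.0378]
orientation: [2.319, 2.12, 0.001]
force: [-6.5, -1.7, 9.8]
opening: 0.054
```

```bash
python3 -m jog '[[[0,0,0,0,0,-0.15,4.5],[0,0,0,0,0,0,9.3],[0,0,0,0,0,0,9.3],[0,0,0,0,0,0,9.3],[0,0,0,0,0,0,9.3]]]'
python3 -m jog '[[[0,0,0,0,0,0,9.3],[0,0,0,0,0,0,9.3],[0,0,0,0,0,0,9.3],[0,0,0,0,0,0,9.3]]]'
python3 -m jog '[[[0,0,0,0,0,-1,9.3],[0,0,0,0,0,-4,9.3],[0,0,0,0,0,-4,9.3],[0,0,0,0,0,-4,9.3],[0,0,0,0,0,-4,9.3]]]'
python3 -m jog '[[[0,0,0,0,0,-2,9.3],[0,0,0,0,0,0,9.3]]]'
python3 lw.py w7 mast_bar:.15 sleeve_top:.125 cheese_mid:.051 jar_mid:.051 round:.008 tin:.008
```

```text
t: 19.57
tool_pos: [0.5755, 0.152, 0.0377]
orientation: [2.319, 2.119, 0.0]
force: [-1.0, -0.9, -0.7]
opening: 0.076
t: 19.9
tool_pos: [0.5754, 0.152, 0.0376]
orientation: [-2.319, -2.12, 0.0]
force: [-0.3, -1.3, -0.4]
opening: 0.0931
t: 20.32
tool_pos: [0.575, 0.1519, 0.2103]
orientation: [2.319, 2.12, 0.0]
force: [1.2, -0.4, -0.4]
opening: 0.0927
t: 20.48
tool_pos: [0.5786, 0.1526, 0.2363]
orientation: [2.314, 2.115, 0.016]
force: [0.4, 0.1, 0.9]
opening: 0.093
t 20.5333 tcp [0.5775 0.1524 0.2327] yaw x 84.86257493569892
mast_bar 0.56 [247.  43.] [0.5854 0.293  0.15  ] tool cm [14.0549 -0.532   8.2939]
sleeve_top 0.82 [251.  49.] [0.5887 0.2926 0.125 ] tool cm [14.0404 -0.2191 10.7963]
sleeve_top 0.45 [248.  44.] [0.5871 0.2984 0.125 ] tool cm [14.6066 -0.4311 10.7958]
jar_mid 0.89 [250. 226.] [0.5693 0.0936 0.051 ] tool cm [-5.9622 -0.4174 18.1541]
round 0.59 [250. 129.] [0.5801 0.2134 0.008 ] tool cm [ 6.0553 -0.4473 22.4786]
tin 0.7 [252. 262.] [0.5641 0.0206 0.008 ] tool cm [-13.2876  -0.3187  22.44  ]
```

View pics/w7.png

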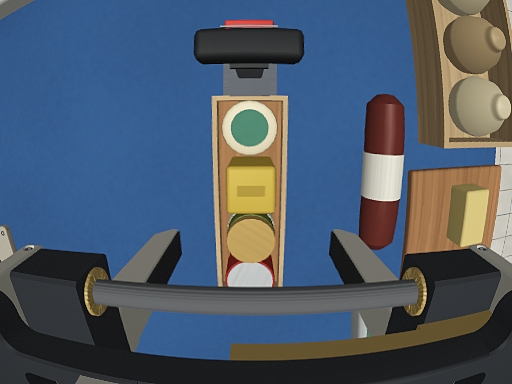

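```bash
python3 -m jog '[[[0,0,0,3.5,-0.05,0,9.3],[0,0,0,3.5,-0.05,0,9.3],[0,0,0,3.5,-0.05,0,9.3],[0,0,0,3.5,-0.05,0,9.3],[0,0,-6.9,0,0,0,9.3]]]'
python3 -m jog '[[[0,0,-6.9,0,0,0,9.3],[0,0,-6.9,0,0,0,9.3],[0,0,-6.9,0,0,0,9.3],[0,0,-6.9,0,0,0,9.3]]]'
python3 -m jog '[[[0,0,-6.9,0,0,0,9.3],[0,0,-6.9,0,0,0,9.3],[0,0,-6.9,0,0,0,9.3],[0,0,-6.9,0,0,0,9.3]]]'
python3 -m jog '[[[0,0,-6.9,0,0,0,9.3],[0,0,-6.9,0,0,0,9.3],[0,0,-6.9,0,0,0,9.3],[0,0,-6.9,0,0,0,9.3],[0,0,0,0,0,0,9.3]]]'
python3 lw.py w8 mast_bar:.15 sleeve_top:.125 jar_mid:.051 cheese_mid:.051
```

```text
t: 21.25
tool_pos: [0.5844, 0.2972, 0.2256]
orientation: [-2.186, -2.252, 0.001]
force: [0.4, 0.5, -0.6]
opening: 0.093
t: 21.58
tool_pos: [0.5853, 0.2916, 0.226]
orientation: [-1.577, -2.716, 0.003]
force: [0.2, -0.1, 0.1]
opening: 0.0933
t: 21.92
tool_pos: [0.5853, 0.2914, 0.2261]
orientation: [-0.884, -3.013, 0.002]
force: [-0.5, 0.3, -0.7]
opening: 0.0932
t: 22.33
tool_pos: [0.5854, 0.2914, 0.2262]
orientation: [-0.14, -3.136, 0.001]
force: [-0.7, 0.1, -0.1]
opening: 0.093
t 22.3833 tcp [0.5854 0.2914 0.2263] yaw x 174.44763192514736
mast_bar 0.77 [254. 209.] [0.5875 0.2901 0.15  ] tool cm [-0.2351 -0.1092  7.6333]
jar_mid 0.65 [101. 185.] [0.57   0.0922 0.051 ] tool cm [ -0.4245 -19.966   17.551 ]
cheese_mid 0.58 [144. 183.] [0.5742 0.1544 0.051 ] tool cm [ -0.2365 -13.7356  17.5457]
```

View pics/w8.png

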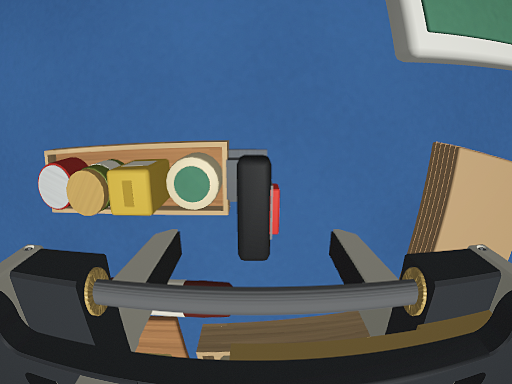

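```bash
python3 -m jog '[[[0,0,0,-0.2,-0.05,2,9.3],[0,0,0,0,0,2.5,9.3],[0,0,0,0,0,2.5,9.3],[0,0,0,0,0,1.5,9.3],[0,0,0,0,0,1.0,9.3]]]'
python3 -m jog '[[[0,0,0,0,0,0,6],[0,0,0,0,0,0,4.5],[0,0,0,0,0,0,2],[0,0,0,0,0,0,2],[0,0,0,0,0,0,2]]]' 45
python3 -m jog '[[[0,0,0,0,0,0,2],[0,0,0,0,0,0,2],[0,0,0,0,0,0,2],[0,0,0,0,0,0,2],[0,0,0,0,0,0,2]]]'
python3 -m jog '[[[0,0,0,0,0,0,2],[0,0,0,0,0,0,2],[0,0,0,0,0,0,2],[0,0,0,0,0,0,2],[0,0,0,0,0,0,2]]]'
```

```text
t: 23.0
tool_pos: [0.5865, 0.2903, 0.1297]
orientation: [-0.152, -3.135, 0.002]
force: [-0.6, -0.4, -0.4]
opening: 0.0928
t: 23.42
tool_pos: [0.5888, 0.2913, 0.1344]
orientation: [0.149, 3.136, 0.002]
force: [0.6, 0.3, 1.0]
opening: 0.0642
t: 23.83
tool_pos: [0.588, 0.2916, 0.1328]
orientation: [0.149, 3.138, 0.002]
force: [0.1, -5.9, -0.6]
opening: 0.0311
t: 24.25
tool_pos: [0.5879, 0.2904, 0.1328]
orientation: [-0.149, -3.138, 0.001]
force: [-1.4, -5.7, 3.2]
opening: 0.0284
```

```bash
python3 -m jog '[[[0,0,0,0,0,-0.5,2],[0,0,0,0,0,-1,2],[0,0,0,0,0,-1,2],[0,0,0,0,0,-1,2],[0,0,0,0,0,-1,2]]]'
python3 -m jog '[[[0,0,0,0,0,-1,2],[0,0,0,0,0,-1,2],[0,0,0,0,0,-1,2],[0,0,0,0,0,-1,2],[0,0,0,0,0,-1,2]]]'
python3 -m jog '[[[0,0,0,0,0,-1,2],[0,0,0,0,0,-0.8,2],[0,0,0,0,0,-0.6,2],[0,0,0,0,0,0,2],[0,0,0,0,0,0,2]]]'
```

```text
t: 24.67
tool_pos: [0.5877, 0.2904, 0.177]
orientation: [-0.15, -3.137, 0.002]
force: [4.5, -4.2, -7.2]
opening: 0.0282
t: 25.08
tool_pos: [0.5877, 0.2904, 0.2262]
orientation: [-0.15, -3.136, 0.002]
force: [5.5, -2.6, -11.3]
opening: 0.0284
t: 25.5
tool_pos: [0.5877, 0.2904, 0.2502]
orientation: [-0.15, -3.137, 0.002]
force: [4.1, -4.4, -10.3]
opening: 0.0283
```

```bash
python3 -m jog '[[[0,0,0,0,0,-0.3,2],[0,0,0,0,0,0,2],[0,0,0,0,0,0,2],[0,0,0,0,0,0,2]]]'
python3 - <<'E'
from h import *
s=robot.read_camera('side');w=robot.read_camera('wrist')
for p,c in((s,'side'),(w,'wrist')):
  for n,z in(('mast_bar',.27),('jar_mid',.051),('cheese_mid',.051),('tin',.008),('round',.008)):
    r=robot.pinpoint(p,n)
    if r: print(c,n,round(r[0]['confidence'],2),atz(p,r[0]['point'],z,c=='wrist'))
cv2.imwrite('pics/end.png',np.hstack([cv2.resize(s['img'][165:305,155:295,::-1],(384,384),interpolation=2),w['img'][:,20:420,::-1]]))
E
```

```text
t: 25.83
tool_pos: [0.5877, 0.2904, 0.2526]
orientation: [-0.15, -3.136, 0.002]
force: [4.7, -3.2, -11.1]
opening: 0.0283
side mast_bar 0.73 [0.59465407 0.2823268  0.27      ]
side jar_mid 0.81 [0.56283821 0.08836907 0.051     ]
side cheese_mid 0.77 [0.5849466  0.15032007 0.051     ]
side tin 0.82 [0.562958   0.01980277 0.008     ]
side round 0.86 [0.5761161  0.21907935 0.008     ]
wrist mast_bar 0.86 [0.58601351 0.290856   0.27      ]
wrist jar_mid 0.93 [0.56997048 0.09161279 0.051     ]
wrist cheese_mid 0.76 [0.57350773 0.15347432 0.051     ]
wrist tin 0.94 [0.56064361 0.02325605 0.008     ]
wrist round 0.72 [0.57837826 0.21622284 0.008     ]
```

View pics/end.png

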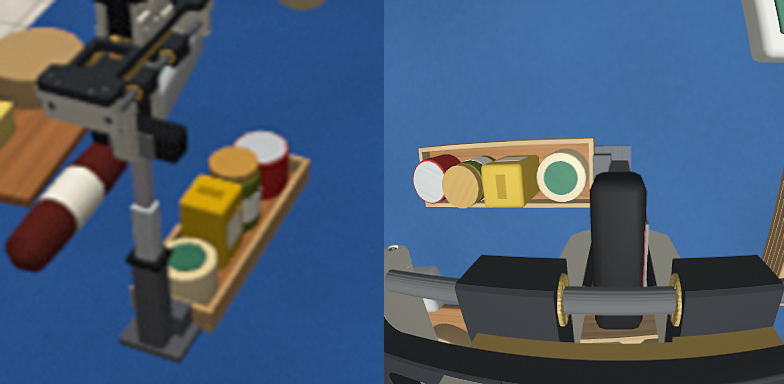

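```bash
python3 -m jog '[[[0,0,0,0,0,-0.15,2],[0,0,0,0,0,0,2],[0,0,0,0,0,0,2],[0,0,0,0,0,0,2]]]'
```

```text
t: 26.77
tool_pos: [0.5876, 0.2904, 0.253]
orientation: [-0.15, -3.135, 0.003]
force: [6.6, -2.7, -15.7]
opening: 0.0286
```

Moving 1.5 mm up gave only 0.4 mm of travel and the force rose to 15.7 N, so the bar is at the second stop.

```bash
python3 -c "
from plant import robot
print(robot.close_job());s=robot.read_state();print(s['t'],s['tool_pos'],s['opening'],s['force'])"
```

```text
the job is handed in; nothing more can be done
None
the job is handed in; nothing more can be done
```

The olive jar and the gold-wrapped cheese stand side by side in the middle of the caddy. I handed the job in at about 27 s, still gripping the handle at its second stop with the button pressed. No verdict was reported.

- **Goods in the caddy:** The last pictures show the jar, cheese, tin and small cheese all upright. The jar and cheese are within a few mm of the middle line in the wrist view. The side camera put the jar about 7 mm and the cheese about 11 mm away from the wrist view's positions, still inside the limits.
- **Counter goods:** I did not touch them on purpose, and nothing looked displaced in the pictures. I did not re-measure their positions at the end.
- **Handle:** The bar rose about 120 mm, to roughly 270 mm above the counter. The pull then climbed from 11 to 16 N with almost no further travel, which is what the second stop should feel like.
- **Button:** I could not read the button directly. The grip (45 N) closed to 28.3–28.6 mm, against the 29 mm expected when it is fully pressed, and the catch released.
- **Budget and final check:** I viewed 12 pictures, two over the budget of 10. Reading the state after handing in was not possible, so the last numbers are from just before.

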